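Lock the cover latch of a push-button box with a screwdriver

TASK

The cover of the grey push-button box on the desk is not locked. Take the screwdriver out of its stand, seat its blade in the slot of the box's spring-loaded latch, and, keeping a gentle push on it, turn the latch clockwise as far as it goes, so that it springs back up locked; do not ram the latch down or force it where it is blocked. Then put the screwdriver back into its stand, upright and fully home, without touching the box with the robot's hand or disturbing the other things.

Things in the scene. Friction and masses are not known exactly. Their poses are not given: they have to be found in the camera images.
- box: Fixed grey steel push-button box, 136 x 176 x 70 mm (x, y, z) on the desk; origin at the centre of its underside, z up. Five push buttons stand 10 mm above the lid on the half with positive y; the round latch is on the other half. Hand and arm must not touch the box; push on it with the screwdriver only, about 15 N.
- latch_axis (a point): Point on the lid (70 mm above the desk) on the latch's vertical axis, at x 0, y -42 mm of the box; axes of the box. A 40 mm aluminium collar rises 10 to 26 mm above this point (differs from box to box, not measured). In it is the latch head, a 22 mm square steel boss, top 6 mm above the collar, with a central slot 12 x 4 mm, 5 mm deep, closed at its ends, mouth chamfered 1.5 mm.
- latch (a joint): Turn of the latch, rad, clockwise from above: 0 unlocked (slot along box x), stop at 1.5; at q the slot lies along box x turned clockwise by q. Starts at 0 to 0.12. A bayonet: blocked from about 0.2 on unless pushed in over 2.5 mm; pushed in 3 to 3.7 mm it turns easily (about 0.05 N m) to the stop; beyond 1.35 it springs up when let go, locked. The blade has about 0.2 rad of play in the slot.
- latch_push (a joint): How far the latch head is pushed down against its spring, m; 0 is up. Needs 2 N to start, then 4 N more per mm (12 N at 2.5 mm, 15 N at 3.25 mm). More than 4 mm (18 N) breaks the catch. If the turn is blocked, do not force it: it needs more push, or the blade is not in the slot.
- driver_grip (a point): Centre of the screwdriver's handle: black, square, 22 x 22 mm, 75 mm long. Axes: z along the tool from tip to handle, x along the blade's width; the handle's flats face x and y. The screwdriver (about 90 g) stands upright in its stand, the handle's lower end, 37.5 mm below this point, resting on the stand's top.
- driver_tip (a point): Middle of the end of the screwdriver's blade, 97.5 mm from the handle's centre along the tool's axis (60 mm below the handle's lower end). Blade 10 mm wide (along x) and 2.5 mm thick (along y), 15 mm long, on a round shank of 8 mm. Axes as for the handle.
- stand: Fixed grey plastic block, 70 x 70 x 66 mm, origin at the centre of its underside, with a vertical through hole of 16 mm in the middle of its top, the mouth chamfered by 3 mm. Home for the screwdriver: in the hole, handle's lower end resting on the top, so that the tip is 6 mm above the desk; its turn about its axis does not matter.
- phone: Bystander: flat black phone, 72 x 148 x 9 mm, lying on the desk; origin under its centre. Leave alone.
- bolt: Bystander: steel bolt standing on its head, 36 mm high, 19 mm across, near the stand; origin under its centre. Leave alone.
- spray: Bystander: clear bottle with white cap, 36 mm across, 100 mm high, upright; origin under its centre. Leave alone.
- stapler: Bystander: black block-shaped stapler, 35 x 110 x 40 mm; origin under its centre. Leave alone.
- counter: Bystander: small grey hand counter, 30 x 55 x 14 mm, lying near the box; origin under its centre. Leave alone.
Mind the look-alikes: they are no part of the job. There is more than one size of the box; the job needs the smaller.

How it is judged (in metres and radians):
On the way, in this order (a step that is already met when the one before it is completed fails the run):
1. the screwdriver is lifted out of its stand (z of driver_tip in the frame of stand above 0.07 m), for 0.1 s.
2. the latch is pushed in and partly turned by the screwdriver (value of joint latch_push above 0.002 m and value of joint latch above 0.4 rad and contact force between driver and box above 2 N), for 0.1 s.
3. the latch is turned to its end and has sprung up locked (value of joint latch above 1.27 rad and value of joint latch_push below 0.0012 m), for 0.2 s.
At the end, for the whole second after the job is handed in: The latch is turned clockwise beyond 1.27 rad and has sprung back up (pushed in less than 1.2 mm); the screwdriver stands released and at rest in the stand's hole, tip within 8 mm of the hole's axis and no more than 10 mm above the desk (handle resting on the stand), tilted less than 0.12 rad (all of step 3 and horizontal distance between driver_tip and stand below 0.008 m and z of driver_tip in the frame of stand below 0.01 m and angle between driver_grip's own z axis and vertical below 0.12 rad and linear speed of driver below 0.02 m/s); the robot touches nothing.
It fails at once if the latch is pushed in by more than 4 mm (18 N) (value of joint latch_push above 0.004 m).
It fails at once if the screwdriver is rammed or forced hard against the box (contact force between driver and box above 45 N).
It fails at once if the hand or arm touches the box (contact force between any of the fingers, the arm and box above 2 N).
It fails at once if a bystander is moved by more than 30 mm (distance of any of phone, bolt, spray, stapler, counter from where it was at the start of the episode above 0.03 m).
It also fails if it takes over 67 s, if anything falls off the work surface, if the arm or the gripper's body presses on something with over 40 N, if the wrist force passes 120 N, or if a joint passes its speed limit or range.

ROBOT

A 6-joint arm with a two-finger parallel gripper is mounted at the origin on the work surface. World frame = base frame: x ahead of the robot, y to its left, z up, the work surface at z = 0. Lengths are in mm, angles in rad, forces in N, time in s.
With the tool pointing down it reaches from about 350 to 925 mm from the base axis. Payload 6.4 kg.
Tool frame: the origin (TCP) lies on the centre line of the jaws, within the pads' length; the fingertips stand 14 mm ahead of it and the grasp point (between the pads) lies 5 mm behind it (robot.tip_reach is the distance from the TCP to the fingertips, in mm); z points along the fingers, y is the line along which they close (so a half turn about z gives the same grasp; the last joint's range is limited). The gripper opens to 85 mm and grips with 20 to 120 N. Pads are 22 mm wide; open, the fingers measure 114 mm over their backs; the gripper's body (76 mm by 85 mm) begins 54 mm behind the grasp point. The pads swing forward as they close: fully open they stand 13 mm farther back than shut.
Start: joints at [1.112, 0.245, 1.558, -0, 1.339, -0.174], TCP at [182.625, 623.829, 245.29] pointing down, gripper open.
Joint ranges: [-3.13, 3.13], [-1.02, 2.26], [0.13, 2.54], [-0.95, 4.09], [0.21, 2.88], [-2.74, 2.74]. Speed limits (rad/s): [2.57, 2.57, 3.14, 3.14, 3.14, 3.14].

INTERFACE

Orientations are given as a rotation vector (axis times angle).
In Python, from plant import status, optics, ticket, robot gives the robot as it stands.
- The arm moves only by the tool jog_arm, never from a script. Its argument "targets" is a list of rows, each a list of 3 entries, a list of its own where there are three numbers: the turn, a rotation vector about the world's x, y, z in rad, then the shift along the world's x, y, z in mm, then the opening in per cent of the stroke, from 0 (shut) to 100 (fully open). In form: [[[wx, wy, wz], [dx, dy, dz], hand], ...]. A call has exactly 10 rows; each row shifts and turns the commanded pose from where the row before left it; what a row does not reach is not made up. A row lasts 1/10 s, in which the tool goes at most 50 mm and 8.59 degrees, less where a joint would pass 70% of its speed; a pose out of reach is approached as far as the arm can. A call with a gripper value outside its range is refused whole. The fingers move at their own pace and stop on an object; "force" is the grip in N (left out, the last holds). Time passes only in rows, so rows that do not move let the fingers close, or fill a call up. It gives the time, the measured TCP pose, the force, the opening and the grip force at its end, in the units of the state.
- status.observe(): the state, without advancing time (a new reading comes with each control period).
- optics.read_camera(name): name is "side" or "top" or "wrist"; returns a dict with "pixels" (384x512x3 uint8, red, green, blue), "fx", "fy", "cx", "cy" (pixels), "R" (3x3) and "t" (3): a world point X has camera coordinates R X + t. Camera axes: x right, y down, z forward; pixel columns grow to the right and rows downward; lengths in mm; the calibration is good to about 2 mm. A picture is of the moment at which its call begins. There is no depth.
- ticket.hand_in(): hands the job in; it is judged then, once.
The state is a dict: "time_s": time; "joint_positions": joint angles; "qvel": joint speeds; "joint_efforts": joint torques, N m; "tool_pos": TCP position; "tool_rot": TCP orientation; "ft_force": force on the tool from outside, world axes, zero at the start; "wrist_torque": the same for the moment, N m; "gripper_width": finger opening in mm; "grip_force": force on a finger pad.
Only numpy, scipy, OpenCV 4.12 (cv2) and the standard library are available. Lean on these libraries where they do the work, as an engineer would, in place of code of your own. Each camera call takes 0.05 s, during which the arm holds its last target. There are 200 camera calls.

## Working session

There is one attempt and no reset: what is moved stays moved. The work goes in short steps, Python scripts to look and compute and a tool call to move; the robot and the scene stay as the last step left them, time stands still between calls to the robot, and variables do not carry over. Pictures are saved under pics/ and viewed, at most 13 in all, crops included, and the job is handed in when it is done.

Besides the shell and the picture viewer there is one more tool, called as a command line: name --argument value ..., lists and objects as JSON in quotes. jog_arm: Moves the arm, as the interface text tells. Its arguments: {"type":"object","properties":{"targets":{"type":"array"},"force":{"type":"number"}},"required":["targets"]}

```bash
ls; mkdir -p pics
python3 - <<'E'
from plant import status, optics
import cv2,numpy as np
print(status.observe())
ims=[]
for n in("top","side","wrist"):
    c=optics.read_camera(n); cv2.imwrite(f"pics/{n}0.png",c["pixels"][:,:,::-1])
    print(n,c["fx"],c["cx"],c["cy"],np.round(c["R"],4).tolist(),np.round(c["t"],1), np.round(-np.array(c["R"]).T@c["t"]))
E
```

```text
pics
{'time_s': 0.0, 'joint_positions': array([ 1.11190121e+00,  2.45796134e-01,  1.55904106e+00,  1.34292339e-05,
        1.33867882e+00, -1.74082783e-01]), 'qvel': array([-9.68027672e-04,  8.23538825e-04, -6.55796924e-04,  6.69629078e-05,
       -6.10216823e-04, -1.41068960e-03]), 'joint_efforts': array([-8.85388235e-04, -4.29499340e+01, -3.26130688e+01, -1.95283501e-04,
        5.16542990e-03, -4.68437875e-06]), 'tool_pos': array([182.37464769, 623.33195877, 244.17722652]), 'tool_rot': array([-4.45789501e-01, -3.10918463e+00,  2.86421069e-03]), 'ft_force': array([-0.4592862 , -0.91466753,  0.09090082]), 'wrist_torque': array([-0.00881179,  0.00682897, -0.0591298 ]), 'grip_force': 0.0, 'gripper_width': 85.33574790575007}
top 409.9782261090761 257.6212871982764 192.9693990140165 [[-0.0145, -0.9996, 0.0244], [-0.9933, 0.0116, -0.1146], [0.1143, -0.0259, -0.9931]] [  90.1  564.7 1037. ] [ 444.  110. 1092.]
side 462.2010546321866 253.75739727756002 196.1245810374577 [[0.9819, -0.1893, -0.0106], [-0.1129, -0.5385, -0.835], [0.1523, 0.8211, -0.5501]] [-518.5  184.8 1036.2] [ 372. -849.  719.]
wrist 300.47960695052086 250.90206875832277 192.52598960211537 [[0.2817, 0.9595, -0.0025], [0.9069, -0.2655, 0.3271], [0.3132, -0.0944, -0.945]] [-649.   -41.3  382.3] [101. 648. 373.]
```

View pics/top0.png

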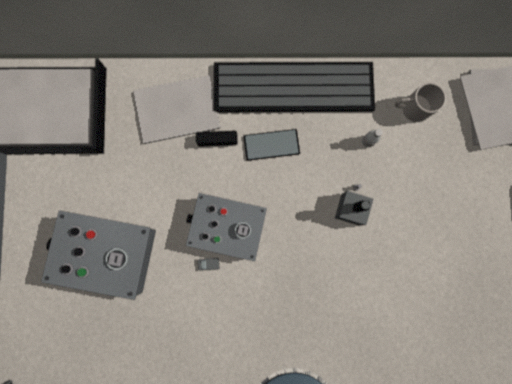

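View pics/side0.png

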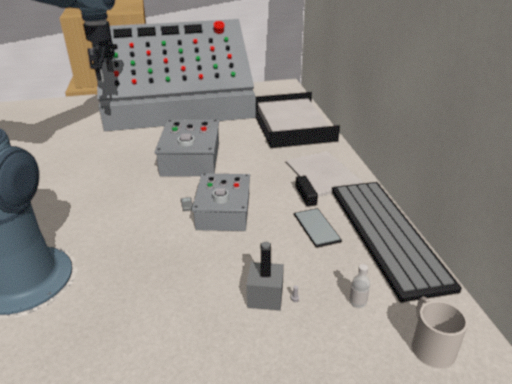

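Top picture: the candidates are the small box at (227,227) with its latch at (243,230), and the large box at (98,255) with its latch at (116,259), which is the look-alike. The stand is at (355,208) with the black handle top at about (365,205). The bolt is at (355,187), the counter at (208,264), the spray at (371,138), the phone at (272,145) and the stapler at (217,138). I choose the small box and check it in a close crop.

```bash
cat > h.py <<'E'
import numpy as np,cv2
from plant import status, optics
def cam(n):
    c=optics.read_camera(n); c["R"]=np.array(c["R"]);c["t"]=np.array(c["t"]); return c
def proj(c,X):
    p=np.atleast_2d(X)@c["R"].T+c["t"]; return np.c_[c["fx"]*p[:,0]/p[:,2]+c["cx"],c["fy"]*p[:,1]/p[:,2]+c["cy"]]
def back(c,uv,z):
    uv=np.atleast_2d(uv).astype(float); d=np.c_[(uv[:,0]-c["cx"])/c["fx"],(uv[:,1]-c["cy"])/c["fy"],np.ones(len(uv))]@c["R"]
    o=-c["R"].T@c["t"]; return o+d*((z-o[2])/d[:,2])[:,None]
def tri(cs,uvs):
    A=[];b=[]
    for c,(u,v) in zip(cs,uvs):
        P=np.c_[c["R"],c["t"]]; x=(u-c["cx"])/c["fx"];y=(v-c["cy"])/c["fy"]
        for r in(x*P[2]-P[0],y*P[2]-P[1]): A.append(r[:3]);b.append(-r[3])
    return np.linalg.lstsq(np.array(A),np.array(b),rcond=None)[0]
E
python3 - <<'E'
from h import *
c=cam("top");s=cam("side")
def crop(im,x0,y0,w,h,k): return cv2.resize(im[y0:y0+h,x0:x0+w,::-1],(w*k,h*k),interpolation=cv2.INTER_CUBIC)
a=crop(c["pixels"],182,186,90,75,4);b=crop(c["pixels"],325,175,60,75,4)
d=crop(s["pixels"],180,165,90,70,4);e=crop(s["pixels"],235,230,60,70,4)
top=np.hstack([a,b]);bot=np.hstack([d,e]);print(top.shape,bot.shape)
cv2.imwrite("pics/c1.png",np.vstack([top,bot]))
E
```

```text
(300, 600, 3) (280, 600, 3)
```

View pics/c1.png

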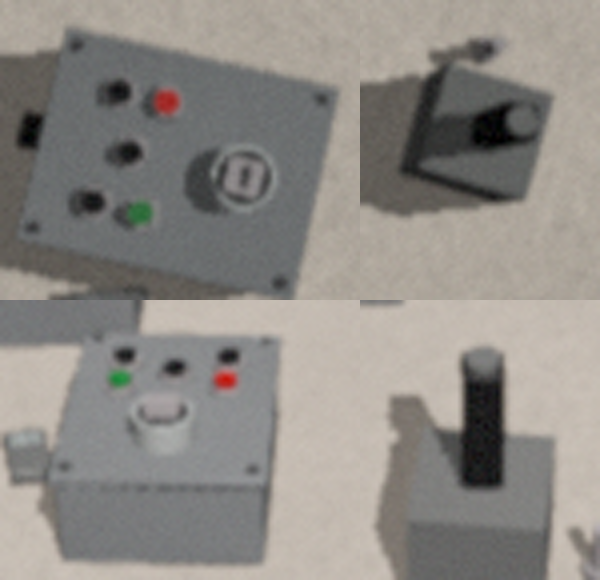

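The crop confirms the small box: lid corners (67,28), (338,90), (295,298) and (20,238), latch head at (243,178), side view head at (162,108). The stand's handle top is at (162,122) of its sub-crop.

Run:
```python
from h import *
c=cam("top");s=cam("side")
f=lambda p,x0,y0:np.array(p)/4-.375+[x0,y0]
L=back(c,f([(67,28),(338,90),(295,298),(20,238)],182,186),70);print(L.round(1));print("sides",[np.linalg.norm(L[i]-L[i-1]).round(1) for i in range(4)],"ctr",L.mean(0))
v=(L[0]+L[3]-L[1]-L[2])[:2]; w=(L[0]+L[1]-L[3]-L[2])[:2]
yaw=np.arctan2(-v[0],v[1]);yaw2=np.arctan2(w[1],w[0]);print("yaw",yaw,yaw2)
y=np.array([-np.sin(yaw),np.cos(yaw)]);print("latch axis",L.mean(0)[:2]-42*y)
print("latch tri",tri([c,s],[f((243,178),182,186)[0:2],f((162,108),180,165)]))
S=back(c,f([(95,62),(193,95),(165,200),(60,165)],325,175),66);print(S.round(1),[np.linalg.norm(S[i]-S[i-1]).round(1) for i in range(4)],S.mean(0))
e=S[1]-S[0];print("stand yaw",np.arctan2(e[1],e[0]))
print("handle top",back(c,f((162,122),325,175),141),tri([c,s],[f((162,122),325,175),f((124,58),235,230)]))
print("handle bot side",back(s,f((122,188),235,230),66))
```

```text
[[564.  232.   70. ]
 [523.   63.   70. ]
 [394.9  91.7  70. ]
 [434.1 260.6  70. ]]
sides [np.float64(133.0), np.float64(173.9), np.float64(131.3), np.float64(173.4)] ctr [478.9806878  161.82168108  70.        ]
yaw -0.2329590134765241 -0.21844319961043185
latch axis [469.28466805 120.9562042 ]
latch tri [467.68369137 122.71810492  92.50240028]
[[ 566.4 -146.7   66. ]
 [ 544.6 -208.4   66. ]
 [ 478.5 -187.5   66. ]
 [ 501.4 -122.    66. ]] [np.float64(69.6), np.float64(65.3), np.float64(69.3), np.float64(69.4)] [ 522.75361893 -166.14948881   66.        ]
stand yaw -1.9105467463473773
handle top [[ 521.60037733 -166.02045338  141.        ]] [ 521.31775526 -164.83003935  145.12582478]
handle bot side [[ 519.1923394  -171.45687169   66.        ]]
```

jog_arm --targets '[[[0,0,0],[17,-39.5,0],100],[[0,0,0],[17,-39.5,0],100],[[0,0,0],[17,-39.5,0],100],[[0,0,0],[17,-39.5,0],100],[[0,0,0],[17,-39.5,0],100],[[0,0,0],[17,-39.5,0],100],[[0,0,0],[17,-39.5,0],100],[[0,0,0],[17,-39.5,0],100],[[0,0,0],[17,-39.5,0],100],[[0,0,0],[17,-39.5,0],100]]'

```text
time_s: 1.35
tool_pos: [353.0, 227.3, 245.6]
tool_rot: [0.445, 3.109, 0.001]
ft_force: [0.2, -0.3, 0.4]
gripper_width: 85.4
grip_force: 0.0
```

jog_arm --targets '[[[0,0,0],[17,-39.5,0],100],[[0,0,0],[17,-39.5,0],100],[[0,0,0],[17,-39.5,0],100],[[0,0,0],[17,-39.5,0],100],[[0,0,0],[17,-39.5,0],100],[[0,0,0],[17,-39.5,0],100],[[0,0,0],[17,-39.5,0],100],[[0,0,0],[17,-39.5,-15],100],[[0,0,0],[17,-39,-20],100],[[0,0,0],[17,-35,-20],100]]'

```text
time_s: 2.35
tool_pos: [523.3, -163.4, 190.0]
tool_rot: [0.447, 3.108, -0.001]
ft_force: [1.2, -0.2, 1.2]
gripper_width: 85.5
grip_force: 0.0
```

Run:
```python
from h import *
w=cam("wrist");o=status.observe();print(o["tool_pos"],o["tool_rot"],o["time_s"],o["joint_positions"].round(3),o["ft_force"])
cv2.imwrite("pics/w1.png",w["pixels"][:,:,::-1]); print(proj(w,[[522,-166,141],[522,-166,66]]))
```

```text
[ 523.19567981 -166.90299597  185.77784831] [-4.51651861e-01 -3.10576833e+00  1.33144862e-03] 2.4 [-0.514  0.074  1.864 -0.002  1.206 -1.796] [-4.22347339 -3.88138486 -1.26558751]
[[246.41484571 226.22034858]
 [247.69461247 189.49843328]]
```

View pics/w1.png

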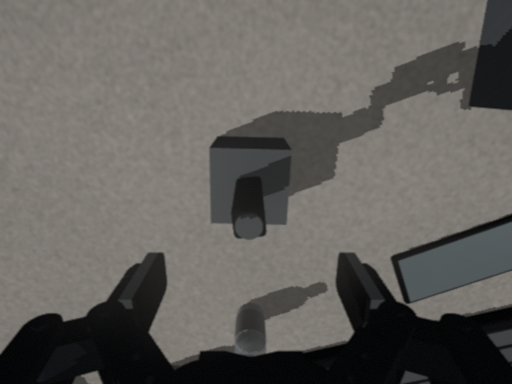

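The wrist view shows the handle top at (249,227) against a prediction of (246,226), and the stand top around (250,185). I zoom in for the handle's yaw.

Run:
```python
from h import *
w=cam("wrist");im=w["pixels"][130:260,190:320,::-1]
im=cv2.convertScaleAbs(im,alpha=1.6,beta=20)
cv2.imwrite("pics/w2.png",cv2.resize(im,None,fx=4.5,fy=4.5,interpolation=cv2.INTER_CUBIC))
print("state",status.observe()["tool_pos"])
```

```text
state [ 522.12027357 -164.12088038  186.75403704]
```

View pics/w2.png

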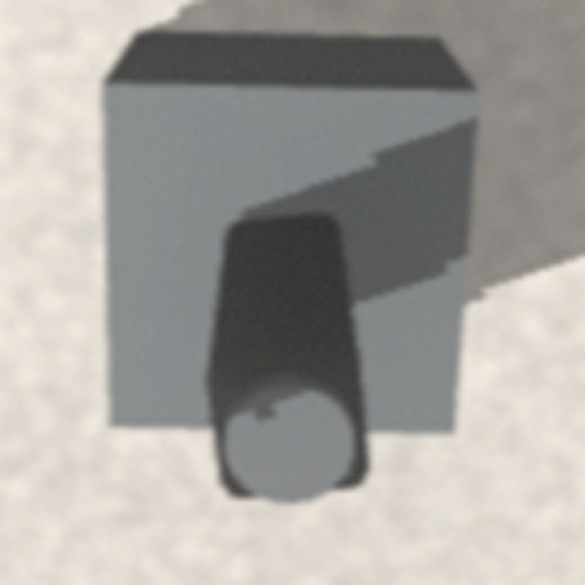

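Run:
```python
from h import *
P=[]
for i in range(4):
    w=cam("wrist");o=status.observe();P.append(np.r_[o["tool_pos"],o["tool_rot"],back(w,[(190+290/4.5,130+443/4.5)],141)[0]])
P=np.array(P);print(P.round(2));print(P.mean(0).round(2))
a=back(w,[(190+225/4.5,130+493/4.5),(190+360/4.5,130+487/4.5)],139);d=a[1]-a[0];print("handle yaw",np.arctan2(d[1],d[0]),np.linalg.norm(d))
a=back(w,[(190+230/4.5,130+228/4.5),(190+335/4.5,130+215/4.5)],66);d=a[1]-a[0];print("handle yaw",np.arctan2(d[1],d[0]),np.linalg.norm(d))
a=back(w,[(190+105/4.5,130+83/4.5),(190+475/4.5,130+90/4.5),(190+455/4.5,130+432/4.5),(190+112/4.5,130+426/4.5)],66);print(a,a.mean(0))
```

```text
[[ 5.2209e+02 -1.6249e+02  1.8823e+02 -4.5000e-01 -3.1100e+00 -0.0000e+00
   5.2200e+02 -1.6165e+02  1.4100e+02]
 [ 5.2230e+02 -1.6154e+02  1.8948e+02 -4.5000e-01 -3.1100e+00 -0.0000e+00
   5.2271e+02 -1.6019e+02  1.4100e+02]
 [ 5.2256e+02 -1.6094e+02  1.9040e+02 -4.5000e-01 -3.1100e+00 -0.0000e+00
   5.2363e+02 -1.5942e+02  1.4100e+02]
 [ 5.2270e+02 -1.6059e+02  1.9098e+02  4.4000e-01  3.1100e+00 -0.0000e+00
   5.2436e+02 -1.5898e+02  1.4100e+02]]
[ 5.2241e+02 -1.6139e+02  1.8977e+02 -2.2000e-01 -1.5500e+00 -0.0000e+00
  5.2318e+02 -1.6006e+02  1.4100e+02]
handle yaw 1.3349696084873026 20.14236137596956
handle yaw 1.413570642440539 20.66381444786037
[[ 477.75292106 -180.98344745   66.        ]
 [ 498.71563124 -114.32970821   66.        ]
 [ 566.77373188 -135.01529704   66.        ]
 [ 545.5669146  -202.43569416   66.        ]] [ 522.2022997  -158.19103671   66.        ]
```

jog_arm --targets '[[[0,0,0.035],[0,-2,-5],100],[[0,0,0.035],[0,-2,-10],100],[[0,0,0],[0,0,-15],100],[[0,0,0],[0,0,-15],100],[[0,0,0],[0,0,-15],100],[[0,0,0],[0,0,-12],100],[[0,0,0],[0,0,-9],100],[[0,0,0],[0,0,-6],100],[[0,0,0],[0,0,-3],100],[[0,0,0],[0,0,0],100]]'

```text
time_s: 3.65
tool_pos: [522.6, -165.2, 100.1]
tool_rot: [-0.337, -3.123, -0.0]
ft_force: [0.7, -0.2, 0.7]
gripper_width: 85.4
grip_force: 0.0
```

jog_arm --targets '[[[0,0,0],[0,0,0],60],[[0,0,0],[0,0,0],40],[[0,0,0],[0,0,0],30],[[0,0,0],[0,0,0],20],[[0,0,0],[0,0,0],10],[[0,0,0],[0,0,0],0],[[0,0,0],[0,0,0],0],[[0,0,0],[0,0,0],0],[[0,0,0],[0,0,0],0],[[0,0,0],[0,0,0],0]]' --force 60

```text
time_s: 4.65
tool_pos: [522.9, -165.3, 100.6]
tool_rot: [0.337, 3.123, -0.0]
ft_force: [0.6, -0.4, 4.9]
gripper_width: 21.0
grip_force: 58.7
```

Run:
```python
from h import *
o=status.observe();print({k:np.round(v,3) for k,v in o.items()})
```

```text
{'time_s': np.float64(4.65), 'joint_positions': array([-0.513,  0.19 ,  1.911, -0.   ,  1.04 , -1.869]), 'qvel': array([ 0.001,  0.001,  0.001, -0.001, -0.   ,  0.001]), 'joint_efforts': array([-5.3000e-02, -3.3764e+01, -2.6069e+01,  6.0000e-03, -4.5000e-02,
       -1.0000e-03]), 'tool_pos': array([ 522.878, -165.314,  100.631]), 'tool_rot': array([ 0.337,  3.123, -0.   ]), 'ft_force': array([ 0.571, -0.376,  4.947]), 'wrist_torque': array([ 0.015,  0.053, -0.031]), 'grip_force': np.float64(58.743), 'gripper_width': np.float64(20.952)}
```

jog_arm --targets '[[[0,0,0],[0,0,5],0],[[0,0,0],[0,0,10],0],[[0,0,0],[0,0,15],0],[[0,0,0],[0,0,15],0],[[0,0,0],[0,0,15],0],[[0,0,0],[0,0,15],0],[[0,0,0],[0,0,15],0],[[0,0,0],[0,0,15],0],[[0,0,0],[0,0,10],0],[[0,0,0],[0,0,10],0]]'

```text
time_s: 5.65
tool_pos: [522.6, -165.2, 226.2]
tool_rot: [0.337, 3.123, -0.0]
ft_force: [0.2, -0.2, -1.2]
gripper_width: 21.3
grip_force: 58.6
```

jog_arm --targets '[[[0,0,0],[-3,15,0],0],[[0,0,0],[-5,25,0],0],[[0,0,0],[-6,32,0],0],[[0,0,0],[-7,38,0],0],[[0,0,0],[-7,38,0],0],[[0,0,0],[-7,38,0],0],[[0,0,0],[-6,35,0],0],[[0,0,0],[-6,30,0],0],[[0,0,0],[-4,20,0],0],[[0,0,0],[-3,16,0],0]]'

```text
time_s: 6.65
tool_pos: [467.0, 123.9, 224.4]
tool_rot: [-0.334, -3.122, -0.0]
ft_force: [0.4, 0.2, -1.0]
gripper_width: 21.3
grip_force: 58.7
```

jog_arm --targets '[[[0,0,0],[0,0,0],0],[[0,0,0],[0,0,0],0],[[0,0,0],[0,0,0],0],[[0,0,0],[0,0,0],0],[[0,0,0],[0,0,0],0],[[0,0,0],[0,0,0],0],[[0,0,0],[0,0,0],0],[[0,0,0],[0,0,0],0],[[0,0,0],[0,0,0],0],[[0,0,0],[0,0,0],0]]'

```text
time_s: 7.65
tool_pos: [468.6, 121.8, 225.3]
tool_rot: [0.337, 3.123, -0.0]
ft_force: [-0.4, 0.4, -0.7]
gripper_width: 21.3
grip_force: 58.8
```

Run:
```python
from h import *
o=status.observe();print({k:np.round(v,3) for k,v in o.items()})
w=cam("wrist");s=cam("side");c=cam("top")
for n,i in(("w",w),("s",s),("t",c)): cv2.imwrite(f"pics/raw3{n}.png",i["pixels"][:,:,::-1])
t=o["tool_pos"];tip=t-[0,0,94.6]
pw=proj(w,[tip])[0];ps=proj(s,[tip])[0];print(pw,ps,proj(s,[t])[0])
def crop(c,x0,y0,wd,h,k): return cv2.resize(c["pixels"][y0:y0+h,x0:x0+wd,::-1],(wd*k,h*k),interpolation=cv2.INTER_CUBIC)
print(a:=(int(pw[0])-50,int(pw[1])-70),b:=(int(ps[0])-30,int(ps[1])-60))
cv2.imwrite("pics/c3.png",np.hstack([crop(w,*a,100,140,4),cv2.resize(crop(s,*b,60,84,6),(400,560))]))
```

```text
{'time_s': np.float64(7.65), 'joint_positions': array([ 0.02 , -0.134,  1.991, -0.   ,  1.285, -1.336]), 'qvel': array([-0.   ,  0.001,  0.   , -0.   ,  0.001,  0.   ]), 'joint_efforts': array([-2.3000e-02, -2.6735e+01, -3.2461e+01, -1.0000e-03,  1.0000e-03,
       -0.0000e+00]), 'tool_pos': array([468.637, 121.82 , 225.306]), 'tool_rot': array([ 0.337,  3.123, -0.   ]), 'ft_force': array([-0.386,  0.361, -0.706]), 'wrist_torque': array([-0.017,  0.025,  0.027]), 'grip_force': np.float64(58.789), 'gripper_width': np.float64(21.324)}
[250.77599778 202.08585203] [220.0724667  178.68225206] [218.02557477 144.1512927 ]
(200, 132) (190, 118)
```

View pics/c3.png

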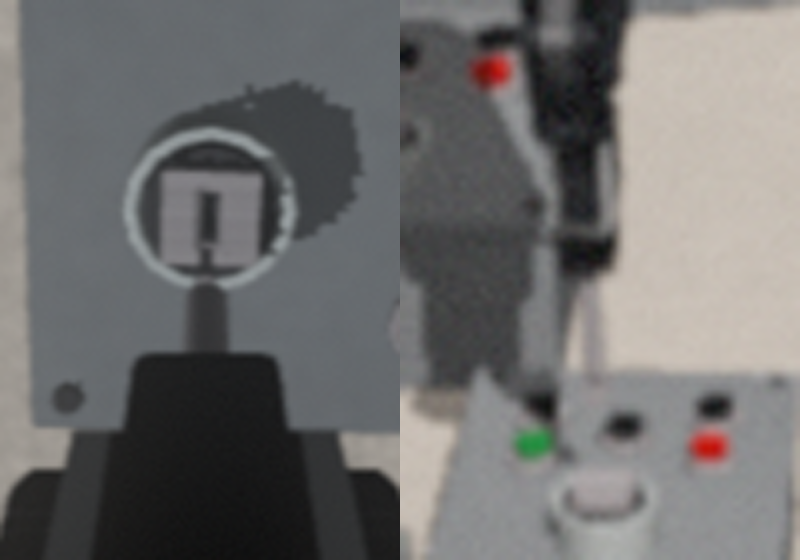

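The wrist crop shows the slot running from (208,190) to (207,245) in a head spanning (160,172) to (263,265). The blade is seen edge-on at x≈207 and lies along image y, so it is already parallel to the slot. The handle's far lower edge is at y≈355.

Run:
```python
from h import *
w=cam("wrist");s=cam("side");o=status.observe();t=o["tool_pos"]
cw=-w["R"].T@w["t"];print("cam",cw,"axis in w",w["R"].round(3).tolist())
C=lambda X,Y:(200+X/4-.375,132+Y/4-.375)
psi=1.356;ty=np.array([np.cos(psi),np.sin(psi),0]);tx=np.array([ty[1],-ty[0],0]) # tx horizontal dir perpendicular
tipz=t[2]-94.6; g=lambda p:((proj(w,[p])[0]-[200,132]+.375)*4).round(1)
base=t*[1,1,0]
for sgn in(1,-1):
  print("handle low edge",sgn,g(base+sgn*11*tx+[0,0,tipz+60]), "tip edge",g(base+sgn*5*tx+[0,0,tipz]))
print("tip",g(base+[0,0,tipz]),"shank",g(base+[0,0,tipz+30]))
for z in(86,90,94,98):
  H=back(w,[C(160,172),C(263,172),C(262,265),C(160,265)],z);S=back(w,[C(208,190),C(207,245)],z);d=S[0]-S[1]
  print(z,"head",np.linalg.norm(H[0]-H[1]).round(1),np.linalg.norm(H[1]-H[2]).round(1),H.mean(0).round(1),"slot",S.mean(0).round(1),np.linalg.norm(d).round(1),"yaw",np.arctan2(d[1],d[0]).round(3))
  d=H[0]+H[1]-H[2]-H[3];print(np.arctan2(d[1],d[0]).round(3), "side ray",back(s,[(190+203*60/400,118+488*60/400)],z).round(1))
```

```text
cam [385.19993251 140.36558354 354.13067445] axis in w [[0.214, 0.977, -0.001], [0.923, -0.202, 0.327], [0.32, -0.071, -0.945]]
handle low edge 1 [204.2 486.7] tip edge [204.6 305.1]
handle low edge -1 [204.1 356.8] tip edge [204.6 258.1]
tip [204.6 281.8] shank [204.4 342.9]
86 head 23.8 22.9 [470.3 123.   86. ] slot [469.8 122.2  86. ] 13.5 yaw 2.909
2.923 side ray [[469.  134.7  86. ]]
90 head 23.5 22.6 [469.  123.3  90. ] slot [468.5 122.5  90. ] 13.3 yaw 2.909
2.923 side ray [[468.4 128.4  90. ]]
94 head 23.1 22.2 [467.7 123.5  94. ] slot [467.2 122.8  94. ] 13.1 yaw 2.909
2.923 side ray [[467.8 122.2  94. ]]
98 head 22.8 21.9 [466.5 123.8  98. ] slot [466. 123.  98.] 12.9 yaw 2.909
2.923 side ray [[467.2 116.   98. ]]
```

jog_arm --targets '[[[0,0,0],[-0.6,0.3,-4],0],[[0,0,0],[-0.6,0.2,-6],0],[[0,0,0],[0,0,-6],0],[[0,0,0],[0,0,-5],0],[[0,0,0],[0,0,-4],0],[[0,0,0],[0,0,-3],0],[[0,0,0],[0,0,-2],0],[[0,0,0],[0,0,0],0],[[0,0,0],[0,0,0],0],[[0,0,0],[0,0,0],0]]'

```text
time_s: 8.9
tool_pos: [467.6, 122.3, 195.5]
tool_rot: [0.337, 3.123, 0.0]
ft_force: [-0.4, 0.0, -0.3]
gripper_width: 21.1
grip_force: 58.8
```

Run:
```python
from h import *
w=cam("wrist");o=status.observe();print({k:np.round(o[k],2) for k in("tool_pos","ft_force","wrist_torque")})
t=o["tool_pos"];tip=t-[0,0,94.6];p=proj(w,[tip])[0];print(p)
x,y=int(p[0])-50,int(p[1])-70;print(x,y)
cv2.imwrite("pics/c4.png",cv2.resize(w["pixels"][y:y+120,x:x+100,::-1],None,fx=5,fy=5,interpolation=cv2.INTER_CUBIC))
```

```text
{'tool_pos': array([467.59, 122.34, 195.55]), 'ft_force': array([ 0.53, -0.12, -0.82]), 'wrist_torque': array([ 0.02, -0.05,  0.  ])}
[250.77506308 201.97879877]
200 131
```

View pics/c4.png

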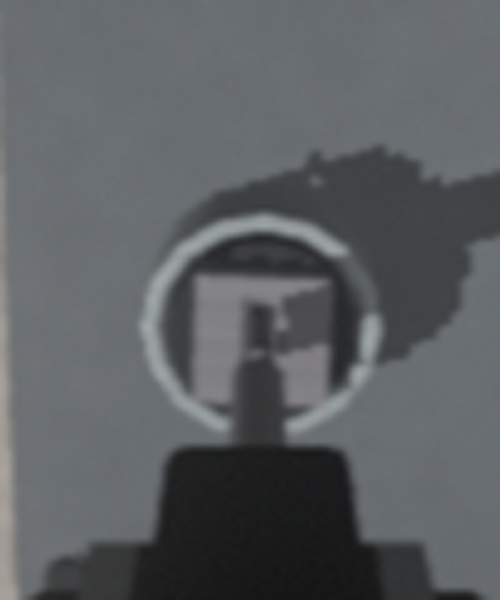

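The blade sits over the slot: blade at x≈258, head centre at x≈261, and the slot's far end visible at y≈302. I descend slowly.

jog_arm --targets '[[[0,0,0],[0,0.3,-1],0],[[0,0,0],[0,0,-1],0],[[0,0,0],[0,0,-1],0],[[0,0,0],[0,0,-1],0],[[0,0,0],[0,0,-1],0],[[0,0,0],[0,0,-1],0],[[0,0,0],[0,0,-1],0],[[0,0,0],[0,0,-1],0],[[0,0,0],[0,0,0],0],[[0,0,0],[0,0,0],0]]'

```text
time_s: 9.95
tool_pos: [467.7, 122.6, 187.3]
tool_rot: [0.337, 3.123, -0.0]
ft_force: [1.9, -0.1, -1.0]
gripper_width: 21.5
grip_force: 58.7
```

jog_arm --targets '[[[0,0,0],[0,0,-0.5],0],[[0,0,0],[0,0,-0.5],0],[[0,0,0],[0,0,-0.5],0],[[0,0,0],[0,0,-0.5],0],[[0,0,0],[0,0,-0.5],0],[[0,0,0],[0,0,-0.5],0],[[0,0,0],[0,0,0],0],[[0,0,0],[0,0,0],0],[[0,0,0],[0,0,0],0],[[0,0,0],[0,0,0],0]]'

```text
time_s: 10.95
tool_pos: [467.7, 122.6, 184.6]
tool_rot: [0.337, 3.123, 0.0]
ft_force: [1.8, -0.5, 2.7]
gripper_width: 21.6
grip_force: 59.0
```

jog_arm --targets '[[[0,0,0],[0,0,-0.5],0],[[0,0,0],[0,0,-0.5],0],[[0,0,0],[0,0,-0.5],0],[[0,0,0],[0,0,0],0],[[0,0,0],[0,0,0],0],[[0,0,0],[0,0,0],0],[[0,0,0],[0,0,0],0],[[0,0,0],[0,0,0],0],[[0,0,0],[0,0,0],0],[[0,0,0],[0,0,0],0]]'

```text
time_s: 11.95
tool_pos: [467.8, 122.6, 183.6]
tool_rot: [0.337, 3.123, 0.0]
ft_force: [1.7, -0.7, 7.0]
gripper_width: 21.4
grip_force: 59.6
```

Run:
```python
from h import *
w=cam("wrist");o=status.observe();print({k:np.round(o[k],2) for k in("tool_pos","ft_force","wrist_torque")})
x,y=200,131
cv2.imwrite("pics/c5.png",cv2.resize(w["pixels"][y:y+120,x:x+100,::-1],None,fx=5,fy=5,interpolation=cv2.INTER_CUBIC))
```

```text
{'tool_pos': array([467.81, 122.62, 183.57]), 'ft_force': array([ 1.35, -1.38,  6.86]), 'wrist_torque': array([-0.16, -0.22,  0.01])}
```

View pics/c5.png

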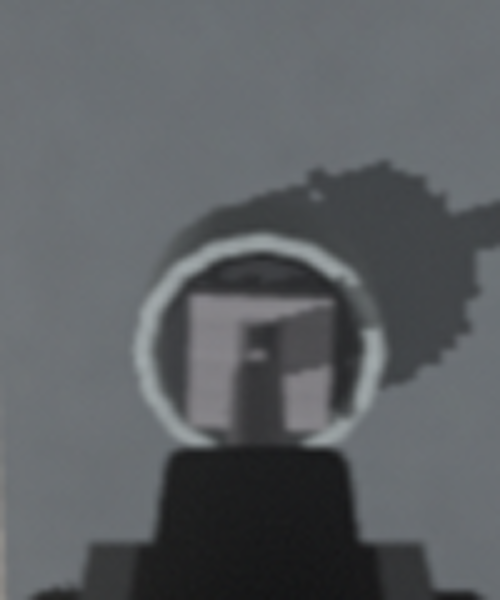

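The blade appears sunk in the slot, with its shoulder at (258,352), and the force rises at about 4 N/mm. I push on to about 15 N.

jog_arm --targets '[[[0,0,0],[0,0,-0.5],0],[[0,0,0],[0,0,-0.5],0],[[0,0,0],[0,0,-0.5],0],[[0,0,0],[0,0,-0.5],0],[[0,0,0],[0,0,0],0],[[0,0,0],[0,0,0],0],[[0,0,0],[0,0,0],0],[[0,0,0],[0,0,0],0],[[0,0,0],[0,0,0],0],[[0,0,0],[0,0,0],0]]'

```text
time_s: 13.0
tool_pos: [468.0, 122.6, 182.4]
tool_rot: [0.336, 3.122, -0.0]
ft_force: [-1.1, -1.1, 12.0]
gripper_width: 21.4
grip_force: 60.2
```

jog_arm --targets '[[[0,0,0],[0,0,-0.3],0],[[0,0,0],[0,0,-0.3],0],[[0,0,0],[0,0,-0.3],0],[[0,0,0],[0,0,-0.1],0],[[0,0,0],[0,0,0],0],[[0,0,-0.05],[0,0,0],0],[[0,0,-0.05],[0,0,0],0],[[0,0,-0.05],[0,0,0],0],[[0,0,-0.05],[0,0,0],0],[[0,0,0],[0,0,0],0]]'

```text
time_s: 14.0
tool_pos: [468.4, 122.8, 181.9]
tool_rot: [0.648, 3.072, 0.001]
ft_force: [-1.2, 0.1, 12.9]
gripper_width: 21.4
grip_force: 60.4
```

Run:
```python
from h import *
o=status.observe();print({k:np.round(o[k],3) for k in("tool_pos","tool_rot","ft_force","wrist_torque")})
```

```text
{'tool_pos': array([468.443, 122.777, 181.898]), 'tool_rot': array([6.480e-01, 3.072e+00, 1.000e-03]), 'ft_force': array([-1.193,  0.073, 12.894]), 'wrist_torque': array([-0.067,  0.173,  0.054])}
```

jog_arm --targets '[[[0,0,0],[0,0,-0.3],0],[[0,0,0],[0,0,-0.2],0],[[0,0,-0.05],[0,0,0],0],[[0,0,-0.05],[0,0,0],0],[[0,0,-0.05],[0,0,0],0],[[0,0,-0.05],[0,0,0],0],[[0,0,-0.05],[0,0,0],0],[[0,0,-0.05],[0,0,0],0],[[0,0,0],[0,0,0],0],[[0,0,0],[0,0,0],0]]'

```text
time_s: 15.0
tool_pos: [468.4, 122.7, 181.5]
tool_rot: [1.098, 2.942, 0.001]
ft_force: [-1.2, -1.4, 13.8]
gripper_width: 21.2
grip_force: 60.6
```

```bash
cat > st.py <<'E'
from h import *
o=status.observe();print({k:np.round(o[k],3) for k in("tool_pos","tool_rot","ft_force","wrist_torque")});r=o["tool_rot"];print("psi",2*np.arctan2(r[1],r[0])%np.pi*1-np.pi/2, "j6",o["joint_positions"][5])
E
python3 st.py
```

```text
{'tool_pos': array([468.383, 122.669, 181.549]), 'tool_rot': array([1.098e+00, 2.942e+00, 1.000e-03]), 'ft_force': array([-1.244, -1.399, 13.805]), 'wrist_torque': array([-0.24 ,  0.361,  0.004])}
psi 0.8562474482381757 j6 -0.8346665979965722
```

jog_arm --targets '[[[0,0,-0.08],[0,0,0],0],[[0,0,-0.08],[0,0,0],0],[[0,0,-0.08],[0,0,0],0],[[0,0,-0.08],[0,0,0],0],[[0,0,-0.08],[0,0,0],0],[[0,0,-0.08],[0,0,0],0],[[0,0,-0.08],[0,0,0],0],[[0,0,-0.08],[0,0,0],0],[[0,0,0],[0,0,0],0],[[0,0,0],[0,0,0],0]]'

```text
time_s: 16.0
tool_pos: [468.1, 122.6, 181.4]
tool_rot: [1.968, 2.448, 0.001]
ft_force: [-3.3, -0.9, 15.3]
gripper_width: 21.6
grip_force: 60.6
```

```bash
python3 st.py
```

```text
{'tool_pos': array([468.059, 122.645, 181.408]), 'tool_rot': array([1.968e+00, 2.448e+00, 1.000e-03]), 'ft_force': array([-3.266, -0.946, 15.263]), 'wrist_torque': array([-0.301,  0.569,  0.011])}
psi 0.21626773425541312 j6 -0.19463397843098
```

jog_arm --targets '[[[0,0,0],[-0.3,0,0.2],0],[[0,0,-0.05],[-0.2,0,0],0],[[0,0,-0.05],[0,0,0],0],[[0,0,-0.05],[0,0,0],0],[[0,0,-0.05],[0,0,0],0],[[0,0,-0.05],[0,0,0],0],[[0,0,-0.05],[0,0,0],0],[[0,0,-0.05],[0,0,0],0],[[0,0,0],[0,0,0],0],[[0,0,0],[0,0,0],0]]'

```text
time_s: 17.0
tool_pos: [467.8, 122.6, 181.6]
tool_rot: [2.364, 2.067, 0.002]
ft_force: [-1.4, -1.6, 13.1]
gripper_width: 21.5
grip_force: 60.5
```

```bash
python3 st.py
```

```text
{'tool_pos': array([467.763, 122.649, 181.616]), 'tool_rot': array([2.364e+00, 2.067e+00, 2.000e-03]), 'ft_force': array([-1.424, -1.63 , 13.095]), 'wrist_torque': array([-0.149,  0.433,  0.058])}
psi -0.13385299729198086 j6 0.15539751609502067
```

jog_arm --targets '[[[0,0,-0.03],[0,0,-0.2],0],[[0,0,-0.03],[0,0,0],0],[[0,0,-0.03],[0,0,0],0],[[0,0,-0.03],[0,0,0],0],[[0,0,0],[0,0,0],0],[[0,0,0],[0,0,0],0],[[0,0,0],[0,0,0],0],[[0,0,0],[0,0,0],0],[[0,0,0],[0,0,0],0],[[0,0,0],[0,0,0],0]]'

```text
time_s: 18.0
tool_pos: [467.7, 122.7, 181.5]
tool_rot: [2.484, 1.922, 0.002]
ft_force: [-1.3, -0.9, 13.9]
gripper_width: 21.4
grip_force: 60.5
```

```bash
python3 st.py
```

```text
{'tool_pos': array([467.747, 122.706, 181.488]), 'tool_rot': array([2.484e+00, 1.922e+00, 2.000e-03]), 'ft_force': array([-1.302, -0.876, 13.855]), 'wrist_torque': array([-0.168,  0.487,  0.037])}
psi -0.2537100283612044 j6 0.2753111358377001
```

Turned 1.61 so far with no torque rise, so I go a little further.

jog_arm --targets '[[[0,0,-0.03],[0,0,0],0],[[0,0,-0.03],[0,0,0],0],[[0,0,-0.03],[0,0,0],0],[[0,0,0],[0,0,0],0],[[0,0,0],[0,0,0],0],[[0,0,0],[0,0,0],0],[[0,0,0],[0,0,0],0],[[0,0,0],[0,0,0],0],[[0,0,0],[0,0,0],0],[[0,0,0],[0,0,0],0]]'

```text
time_s: 19.0
tool_pos: [467.7, 122.7, 181.5]
tool_rot: [2.568, 1.808, 0.002]
ft_force: [-2.2, -0.4, 14.7]
gripper_width: 21.2
grip_force: 60.5
```

```bash
python3 st.py
```

```text
{'tool_pos': array([467.71 , 122.712, 181.476]), 'tool_rot': array([2.568e+00, 1.808e+00, 2.000e-03]), 'ft_force': array([-2.193, -0.434, 14.692]), 'wrist_torque': array([-0.171,  0.441,  0.015])}
psi -0.343763658272467 j6 0.36533038907997284
```

jog_arm --targets '[[[0,0,-0.03],[0,0,0],0],[[0,0,-0.03],[0,0,0],0],[[0,0,-0.03],[0,0,0],0],[[0,0,0],[0,0,0],0],[[0,0,0],[0,0,0],0],[[0,0,0],[0,0,0],0],[[0,0,0],[0,0,0],0],[[0,0,0],[0,0,0],0],[[0,0,0],[0,0,0],0],[[0,0,0],[0,0,0],0]]'

```text
time_s: 20.0
tool_pos: [467.6, 122.8, 181.4]
tool_rot: [2.647, 1.691, 0.002]
ft_force: [-2.4, -0.7, 13.0]
gripper_width: 21.1
grip_force: 60.6
```

```bash
python3 st.py
python3 - <<'E'
from h import *
w=cam("wrist");print(status.observe()["wrist_torque"],status.observe()["ft_force"]);x,y=200,131
cv2.imwrite("pics/c6.png",cv2.resize(w["pixels"][y:y+120,x:x+100,::-1],None,fx=5,fy=5,interpolation=cv2.INTER_CUBIC))
E
```

```text
{'tool_pos': array([467.586, 122.838, 181.422]), 'tool_rot': array([2.647e+00, 1.691e+00, 2.000e-03]), 'ft_force': array([-2.429, -0.691, 13.006]), 'wrist_torque': array([-0.044,  0.521,  0.041])}
psi -0.433777938244557 j6 0.4553017784941557
[-0.07407236  0.52163977  0.08994389] [-2.33361577 -0.49041084 14.42140908]
```

View pics/c6.png

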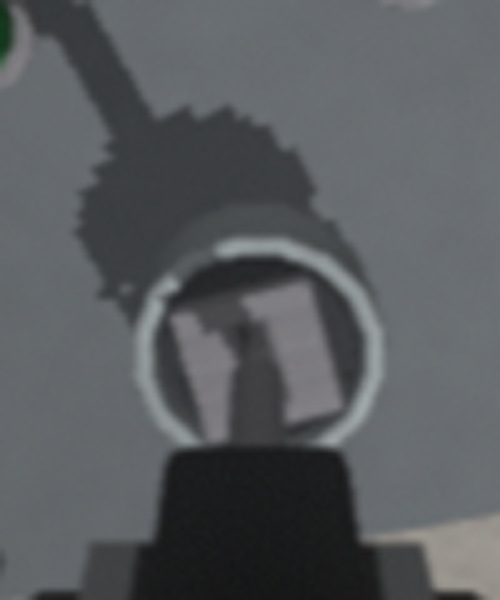

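The head's edges lag the tool by about 0.27 rad (left edge (172,318) to (210,440)). The tool has turned 1.79, so the latch is at about 1.5, its stop. I relieve the torque a little and lift.

jog_arm --targets '[[[0,0,0.03],[0,0,0.5],0],[[0,0,0.03],[0,0,1],0],[[0,0,0],[0,0,1],0],[[0,0,0],[0,0,1],0],[[0,0,0],[0,0,1],0],[[0,0,0],[0,0,1],0],[[0,0,0],[0,0,1],0],[[0,0,0],[0,0,1],0],[[0,0,0],[0,0,0],0],[[0,0,0],[0,0,0],0]]'

```text
time_s: 21.05
tool_pos: [466.7, 122.6, 186.2]
tool_rot: [-2.596, -1.77, 0.001]
ft_force: [5.0, 0.2, -4.2]
gripper_width: 21.2
grip_force: 58.8
```

jog_arm --targets '[[[0,0,0],[0,0,2],0],[[0,0,0],[0,0,4],0],[[0,0,0],[0,0,6],0],[[0,0,0],[0,0,6],0],[[0,0,0],[0,0,6],0],[[0,0,0],[0,0,5],0],[[0,0,0],[0,0,4],0],[[0,0,0],[0,0,2],0],[[0,0,0],[0,0,0],0],[[0,0,0],[0,0,0],0]]'

```text
time_s: 22.05
tool_pos: [466.8, 122.6, 221.6]
tool_rot: [-2.595, -1.77, 0.001]
ft_force: [0.5, -1.0, -1.1]
gripper_width: 21.3
grip_force: 59.4
```

```bash
python3 st.py
python3 - <<'E'
from h import *
w=cam("wrist");x,y=200,131
cv2.imwrite("pics/c7.png",cv2.resize(w["pixels"][y:y+120,x:x+100,::-1],None,fx=5,fy=5,interpolation=cv2.INTER_CUBIC))
E
```

```text
{'tool_pos': array([466.765, 122.627, 221.604]), 'tool_rot': array([-2.595e+00, -1.770e+00,  1.000e-03]), 'ft_force': array([ 0.463, -0.993, -1.118]), 'wrist_torque': array([ 0.015, -0.015,  0.005])}
psi -0.3739717198737713 j6 0.3953821639302756
```

View pics/c7.png

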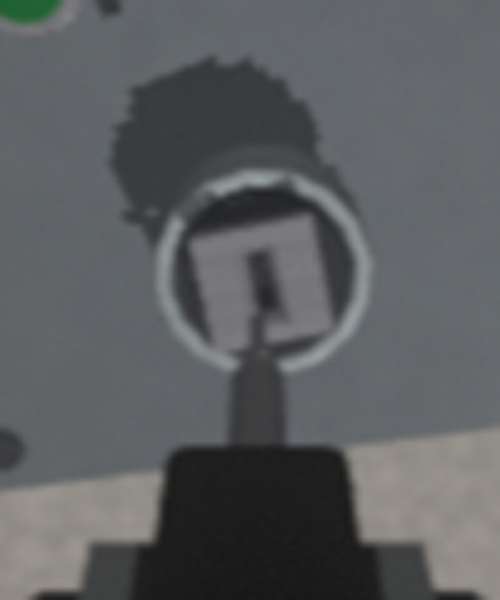

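The head's edges tilt about 0.19 rad with the tool turned 1.73, so the latch is at about 1.5, free of the blade. I carry the screwdriver back to the stand, turning back to the grasp yaw.

jog_arm --targets '[[[0,0,0.09],[0,0,4],0],[[0,0,0.09],[2,-10,0],0],[[0,0,0.09],[3,-15,0],0],[[0,0,0.09],[3,-18,0],0],[[0,0,0.09],[4,-18,0],0],[[0,0,0.09],[4,-18,0],0],[[0,0,0.09],[3,-18,0],0],[[0,0,0.09],[3,-18,0],0],[[0,0,0.09],[3,-18,0],0],[[0,0,0.09],[4,-18,0],0]]'

```text
time_s: 23.1
tool_pos: [495.8, -29.1, 225.4]
tool_rot: [-1.562, -2.725, 0.0]
ft_force: [0.5, 0.3, -1.4]
gripper_width: 21.2
grip_force: 59.4
```

jog_arm --targets '[[[0,0,0.09],[3,-18,0],0],[[0,0,0.09],[4,-18,0],0],[[0,0,0.09],[3,-18,0],0],[[0,0,0.09],[4,-18,0],0],[[0,0,0.09],[3,-18,0],0],[[0,0,0.09],[3,-16,0],0],[[0,0,0.09],[3,-14,0],0],[[0,0,0.09],[2,-10,0],0],[[0,0,0.09],[1,-5,0],0],[[0,0,0.02],[1,-2,0],0]]'

```text
time_s: 24.1
tool_pos: [522.8, -165.8, 225.3]
tool_rot: [-0.336, -3.123, -0.0]
ft_force: [-0.8, 0.6, -0.7]
gripper_width: 21.3
grip_force: 59.4
```

jog_arm --targets '[[[0,0,0],[0,0,0],0],[[0,0,0],[0,0,0],0],[[0,0,0],[0,0,0],0],[[0,0,0],[0,0,0],0],[[0,0,0],[0,0,0],0],[[0,0,0],[0,0,0],0],[[0,0,0],[0,0,0],0],[[0,0,0],[0,0,0],0],[[0,0,0],[0,0,0],0],[[0,0,0],[0,0,0],0]]'

```text
time_s: 25.1
tool_pos: [522.9, -165.4, 225.8]
tool_rot: [-0.337, -3.123, 0.0]
ft_force: [-0.2, -0.1, -1.3]
gripper_width: 21.3
grip_force: 59.4
```

```bash
python3 st.py
```

```text
{'tool_pos': array([ 522.914, -165.386,  225.782]), 'tool_rot': array([-0.337, -3.123,  0.   ]), 'ft_force': array([-0.215, -0.095, -1.267]), 'wrist_torque': array([0.021, 0.019, 0.021])}
psi 1.355923772180084 j6 -1.869017077534586
```

jog_arm --targets '[[[0,0,0],[0,0,-5],0],[[0,0,0],[0,0,-8],0],[[0,0,0],[0,0,-10],0],[[0,0,0],[0,0,-10],0],[[0,0,0],[0,0,-8],0],[[0,0,0],[0,0,-8],0],[[0,0,0],[0,0,-8],0],[[0,0,0],[0,0,-6],0],[[0,0,0],[0,0,-4],0],[[0,0,0],[0,0,-3],0]]'

```text
time_s: 26.1
tool_pos: [523.0, -165.4, 155.5]
tool_rot: [0.337, 3.123, -0.0]
ft_force: [-0.0, -0.2, -0.4]
gripper_width: 21.4
grip_force: 59.4
```

jog_arm --targets '[[[0,0,0],[0,0,-3],0],[[0,0,0],[0,0,-5],0],[[0,0,0],[0,0,-6],0],[[0,0,0],[0,0,-7],0],[[0,0,0],[0,0,-7],0],[[0,0,0],[0,0,-6],0],[[0,0,0],[0,0,-5],0],[[0,0,0],[0,0,-4],0],[[0,0,0],[0,0,-3],0],[[0,0,0],[0,0,-2],0]]'

```text
time_s: 27.1
tool_pos: [522.9, -165.4, 107.5]
tool_rot: [-0.337, -3.123, -0.0]
ft_force: [-0.0, 0.5, -0.5]
gripper_width: 21.5
grip_force: 59.4
```

In the hole with no contact force. I go the last few millimetres gently.

jog_arm --targets '[[[0,0,0],[0,0,-1.5],0],[[0,0,0],[0,0,-1.5],0],[[0,0,0],[0,0,-1],0],[[0,0,0],[0,0,-1],0],[[0,0,0],[0,0,-0.7],0],[[0,0,0],[0,0,-0.5],0],[[0,0,0],[0,0,-0.3],0],[[0,0,0],[0,0,0],0],[[0,0,0],[0,0,0],0],[[0,0,0],[0,0,0],0]]'

```text
time_s: 28.1
tool_pos: [522.9, -165.4, 101.3]
tool_rot: [0.337, 3.123, -0.0]
ft_force: [0.5, -0.7, -0.9]
gripper_width: 21.1
grip_force: 59.4
```

jog_arm --targets '[[[0,0,0],[0,0,-0.4],0],[[0,0,0],[0,0,-0.4],0],[[0,0,0],[0,0,-0.3],0],[[0,0,0],[0,0,-0.3],0],[[0,0,0],[0,0,0],0],[[0,0,0],[0,0,0],0],[[0,0,0],[0,0,0],0],[[0,0,0],[0,0,0],0],[[0,0,0],[0,0,0],0],[[0,0,0],[0,0,0],0]]'

```text
time_s: 29.1
tool_pos: [523.0, -165.4, 100.6]
tool_rot: [-0.336, -3.123, 0.0]
ft_force: [-2.1, 1.0, 5.8]
gripper_width: 21.0
grip_force: 60.2
```

Contact at the home height. I release and retreat upwards.

jog_arm --targets '[[[0,0,0],[0,0,0.3],30],[[0,0,0],[0,0,0],35],[[0,0,0],[0,0,0],50],[[0,0,0],[0,0,0],70],[[0,0,0],[0,0,0],100],[[0,0,0],[0,0,0],100],[[0,0,0],[0,0,0],100],[[0,0,0],[0,0,0],100],[[0,0,0],[0,0,0],100],[[0,0,0],[0,0,0],100]]'

```text
time_s: 30.1
tool_pos: [522.9, -165.4, 100.2]
tool_rot: [-0.337, -3.123, -0.0]
ft_force: [0.3, 0.8, -0.5]
gripper_width: 85.3
grip_force: 0.0
```

jog_arm --targets '[[[0,0,0],[0,0,5],100],[[0,0,0],[0,0,12],100],[[0,0,0],[0,0,15],100],[[0,0,0],[0,0,15],100],[[0,0,0],[0,0,15],100],[[0,0,0],[0,0,15],100],[[0,0,0],[0,0,12],100],[[0,0,0],[0,0,8],100],[[0,0,0],[0,0,4],100],[[0,0,0],[0,0,0],100]]'

```text
time_s: 31.1
tool_pos: [523.0, -165.4, 201.6]
tool_rot: [0.337, 3.123, -0.0]
ft_force: [0.2, -0.3, 0.5]
gripper_width: 85.3
grip_force: 0.0
```

```bash
python3 st.py
python3 - <<'E'
from h import *
s=cam("side");w=cam("wrist")
a=cv2.resize(s["pixels"][160:310,180:310,::-1],None,fx=3,fy=3,interpolation=cv2.INTER_CUBIC)
b=cv2.resize(w["pixels"][110:260,180:310,::-1],None,fx=3,fy=3,interpolation=cv2.INTER_CUBIC)
cv2.imwrite("pics/c8.png",np.hstack([a,b]))
E
```

```text
{'tool_pos': array([ 523.04 , -165.442,  201.578]), 'tool_rot': array([ 0.337,  3.123, -0.   ]), 'ft_force': array([ 0.239, -0.312,  0.484]), 'wrist_torque': array([0.002, 0.008, 0.038])}
psi 1.3560243280468351 j6 -1.8690864413980917
```

View pics/c8.png

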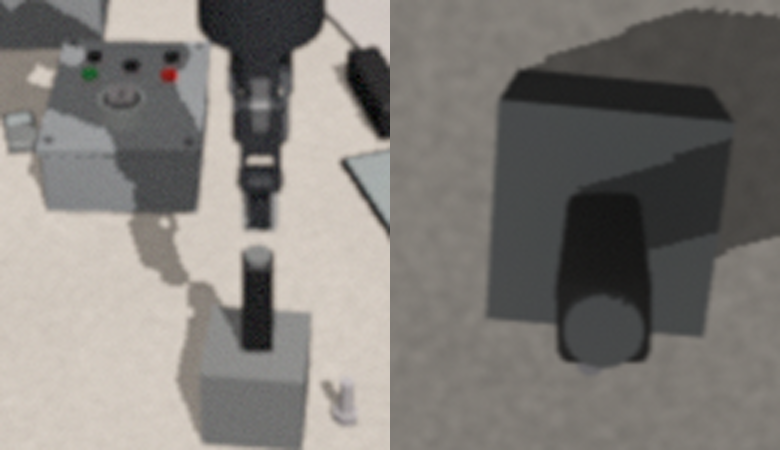

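The screwdriver stands upright on the stand, with the handle's foot on the top at (257,348). The bolt and counter are undisturbed, and the latch slot at (122,97) is turned to point along the view. I hand in.

```bash
python3 -c "
from plant import ticket
print(ticket.hand_in())"
```

```text
the job is handed in; nothing more can be done
None
```

I turned the latch clockwise to about 1.5 rad (estimated from the camera), its stop, and put the screwdriver back upright in its stand with the gripper clear. I handed the job in at about 31 s but got no verdict back, and I judged that the latch had sprung up locked from its angle, not by measuring its height.

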